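# Lock the shaft with the slotted disc

### The job

Lock the shaft lock on the saw table: push a post of the yellow disc round until the disc's slot lines up with the steel bar, then push the bar's red end plate until the bar has gone right through the slot and the plate sits against the guide. Only push with the fingertips: do not lift the bar, and leave the masking tape, tape measure and hex key where they lie.

Things in the scene. Friction and masses are not known exactly. Their poses are not given: they have to be found in the camera images.
- shaft_lock: Shaft lock, fixed to the table. Origin on the table top under the disc's axis; z up; x is the way the bar is pushed, from the guide across the disc to the keeper. Grey base plate 320 x 70 x 10 mm from x = -245 to +75 mm, with a round boss of radius 50 mm under the disc. The bar lies on a low rail, top at z = 14.5 mm.
- guide_end (a point): Middle of the guide's rear end (x = -100 mm of the lock), at the top. The guide: two aluminium cheeks either side of the bar, from here 58 mm towards the disc, 33 mm over both outsides, tops 30 mm above the table, open above; low feet 55 mm wide. The bar's end plate stops against this end.
- keeper (a point): Middle of the keeper, top: two aluminium cheeks 14 mm apart just beyond the disc (x = 45 to 63 mm of the lock), tops 30 mm above the table, open above; the bar's nose ends between them.
- lock_disc (a joint): Angle of the yellow disc about its upright axis (rad, counter-clockwise from above positive; range -1.2 to 4.3, starts between 0.6 and 2.55). The 15 mm slot across it is in line with the bar at 0 and at 3.14: either will do. Light friction (0.08 N m, about 3 N at a post); it stays where left. The bar's round nose centres a slot out of line by up to about 0.1 rad.
- disc_centre (a point): Centre of the disc on its top face, 30 mm above the table. The disc is 76 mm across.
- post_a (a point): Top centre of one of the disc's two upright posts: steel with a black cap, diameter 11 mm at most, from the disc's top face (30 mm above the table) to 66 mm above the table, 28 mm from the axis. At disc angle 0 it stands on the +y side of the shaft lock's frame; it turns with the disc.
- post_b (a point): Top centre of the other post, alike, opposite the first across the axis.
- lock_bar: Loose steel bar with a red end plate, 0.28 to 0.46 kg: bar 10 mm wide, 16 mm high, 155 mm long. Origin on its underside at the nose end, x axis along the bar towards the nose, z up. Pushing needs 1 to 5 N; only friction holds it.
- bar_tip (a point): Round nose end of the bar at mid height, 22.5 mm above the table. It starts inside the guide, 45 to 60 mm short of the disc's axis, and is 55 mm beyond the axis when the bar is fully home.
- bar_plate (a point): Centre of the rear face (the face to push, looking away from the disc) of the red upright end plate: 40 mm wide, 12 mm thick, from 14.5 to 56.5 mm above the table; 167 mm behind the nose. Its front face stops against the guide's rear end when the bar is home, so this face is then 112 mm behind the disc's axis.
- masking_tape: Loose roll of masking tape, 94 mm across, 24 mm high, lying flat; origin at the centre of its underside. Leave alone.
- tape_measure: Loose yellow tape measure, 60 x 80 x 64 mm; origin at the centre of its underside. Leave alone.
- hex_key: Loose black L-shaped hex key, 108 x 57 x 6 mm, lying flat; origin at the centre of its underside. Leave alone.

How it is judged (in metres and radians):
On the way, in this order (a step that is already met when the one before it is completed fails the run):
1. the disc's slot is turned in line with the bar (within 0.15 rad, either way round) before the bar's nose has passed the disc's middle ((value of joint lock_disc between -0.15 and 0.15 rad or value of joint lock_disc between 2.99 and 3.29 rad) and x of bar_tip in the frame of shaft_lock below 0 m), for 0.1 s.
2. the bar is pushed through the slot into the keeper (x of bar_tip in the frame of shaft_lock above 0.051 m and y of bar_tip in the frame of shaft_lock between -0.005 and 0.005 m and z of bar_tip in the frame of shaft_lock below 0.028 m and y of bar_plate in the frame of shaft_lock between -0.012 and 0.012 m), for 0.2 s.
At the end, for the whole second after the job is handed in: The bar lies at rest in its guide, through the disc's slot, nose at least 51 mm past the disc's axis (within 4 mm of fully home) and within 5 mm of the keeper's middle; the disc is within 0.15 rad of in line, either way round (all of step 2 and (value of joint lock_disc between -0.15 and 0.15 rad or value of joint lock_disc between 2.99 and 3.29 rad) and linear speed of lock_bar below 0.01 m/s); the robot touches nothing.
It fails at once if the bar is lifted more than 12 mm or tipped up (z of bar_tip in the frame of shaft_lock above 0.0345 m or z of bar_plate in the frame of shaft_lock above 0.0475 m).
It fails at once if the masking tape is moved more than 20 mm (distance of masking_tape from where it was at the start of the episode above 0.02 m).
It fails at once if the tape measure is moved more than 20 mm (distance of tape_measure from where it was at the start of the episode above 0.02 m).
It fails at once if the hex key is moved more than 20 mm (distance of hex_key from where it was at the start of the episode above 0.02 m).
It also fails if it takes over 53 s, if anything falls off the work surface, if the arm or the gripper's body presses on something with over 40 N, if the wrist force passes 120 N, or if a joint passes its speed limit or range.

### The arm

A 6-joint arm with a two-finger parallel gripper is mounted at the origin on a cart in front of the work surface, level with it; the furniture and walls round the work are solid. World frame = base frame: x ahead of the robot, y to its left, z up, the work surface at z = 0. Lengths are in mm, angles in degrees, forces in N, time in s.
With the tool pointing down it reaches from about 200 to 875 mm from the base axis. Payload 3.4 kg.
Tool frame: the origin (TCP) lies midway between the tips of the shut fingers; the grasp point (between the pads) lies 19 mm behind it; z points along the fingers, y is the line along which they close (so a half turn about z gives the same grasp; the last joint's range is limited). The gripper opens to 94 mm and grips with 3 to 60 N. Pads are 16 mm wide; open, the fingers measure 119 mm over their backs; the gripper's body (75 mm by 177 mm) begins 78 mm behind the grasp point.
Start: joints at [63.541, 15.808, 86.224, -0, 77.962, -6.933], TCP at [192.208, 541.961, 205.493] pointing down, gripper open.
Joint ranges: [-165.64, 165.64], [-43.16, 119.46], [12.63, 154.43], [-67.54, 247.53], [6.08, 155.33], [-154.97, 154.97]. Speed limits (degrees/s): [147.25, 147.25, 180, 180, 180, 180].

### API

Orientations are given as [roll, pitch, yaw] about the fixed x, y, z axes, in that order (R = Rz(yaw) Ry(pitch) Rx(roll)).
In Python, from bench import manip gives the robot as it stands. The module is installed in compiled form; this text tells all that it offers.
- The arm moves only by the shell command python3 -m creep 'ROWS' [FORCE]. ROWS is a JSON object of lists of equal length, an entry for each row: "delta_rot": the turn, a rotation vector about the tool's x, y, z as a fraction of full scale, a list of three; "translation": the shift along the tool's x, y, z as a fraction of full scale, a list of three; "fingers": the closure, from 0 (fully open) to 1 (shut). A call has 1 to 5 rows; each row is the pose to reach, as a shift and turn from the pose commanded when the call began, along the tool's axes at that moment; what a row does not reach only later rows make up. Full scale, the value 1, is 800 mm for a shift and 45 degrees for a turn. A row lasts 1/8 s, in which the tool goes at most 62.5 mm and 10.7 degrees, less where a joint would pass 70% of its speed; a pose out of reach is approached as far as the arm can. A call with a number of a shift or a turn outside -1 to 1 is refused whole. A call with a gripper value outside its range is refused whole. The fingers move at their own pace and stop on an object; FORCE is the grip in N (left out, the last holds). Time passes only in rows, so rows that repeat a pose let the fingers close. It gives the time, the measured TCP pose, the force, the opening and the grip force at its end, in the units of the state.
- manip.get_obs(): the state, without advancing time (a new reading comes with each control period).
- manip.read_camera(name): name is "scene" or "top" or "wrist"; returns a dict with "img" (400x640x3 uint8, red, green, blue), "fx", "fy", "cx", "cy" (pixels), "rvec" (rotation vector, rad) and "tvec" (3), from world to camera coordinates, as OpenCV has them. Camera axes: x right, y down, z forward; pixel columns grow to the right and rows downward; lengths in mm; the calibration is good to about 2 mm. A picture is of the moment at which its call begins. There is no depth.
- manip.close_job(): hands the job in; it is judged then, once.
The state is a dict: "time": time; "joint_positions": joint angles; "qd": joint speeds; "tau": joint torques, N m; "eef_pos": TCP position; "eef_rot": TCP orientation; "force": force on the tool from outside, world axes, zero at the start; "ft_torque": the same for the moment, N m; "width": opening from 0.0 (shut) to 1.0 (fully open); "gripper_force": force on a finger pad.
Only numpy, scipy, OpenCV 4.12 (cv2) and the standard library are available. Lean on these libraries where they do the work, as an engineer would, in place of code of your own. Each camera call takes 0.05 s, during which the arm holds its last target. There are 200 camera calls.

## Working session

There is one attempt and no reset: what is moved stays moved. The work goes in short steps, Python scripts to look and compute and a shell command to move; the robot and the scene stay as the last step left them, time stands still between calls to the robot, and variables do not carry over. Pictures are saved under pics/ and viewed, at most 10 in all, crops included, and the job is handed in when it is done.

```bash
mkdir -p pics; cat > h.py <<'E'
import numpy as np, cv2
from bench import manip
def cam(n):
    c=manip.read_camera(n); K=np.array([[c['fx'],0,c['cx']],[0,c['fy'],c['cy']],[0,0,1.]])
    R=cv2.Rodrigues(np.array(c['rvec'],float))[0]; t=np.array(c['tvec'],float).ravel()
    return c['img'],K,R,t
def ray(C,u,v,z):
    _,K,R,t=C; o=-R.T@t; d=R.T@np.linalg.inv(K)@np.array([u,v,1.]); return o+d*(z-o[2])/d[2]
def proj(C,p):
    _,K,R,t=C; q=K@(R@np.array(p,float)+t); return q[:2]/q[2]
E
python3 - <<'E'
from h import *
o=manip.get_obs(); print(o)
for n in ('top','scene'):
    C=cam(n); cv2.imwrite(f'pics/{n}0.png',C[0][:,:,::-1]); print(n,-C[2].T@C[3])
E
```

```text
{'time': 0.0, 'joint_positions': array([ 6.35409616e+01,  1.58484569e+01,  8.62922525e+01,  8.55632337e-06,
        7.79612861e+01, -6.93130875e+00]), 'qd': array([ 0.02656807, -0.06620244,  0.01175968,  0.0039117 ,  0.03314198,
        0.02113017]), 'tau': array([ 6.17017704e-04, -4.04591775e+01, -2.37230247e+01,  6.99719181e-02,
        3.41616897e-02, -1.73570647e-04]), 'eef_pos': array([191.94929426, 541.44088573, 204.61706634]), 'eef_rot': array([-1.79898751e+02, -1.23170455e-02,  1.60472258e+02]), 'force': array([ 0.11755478, -0.96787267, -0.31298715]), 'ft_torque': array([-0.06108048, -0.01247193, -0.03152062]), 'gripper_force': 0.0, 'width': 0.9996459337347176}
top [ 396.41109221  193.49703906 1189.16643945]
scene [278.00235724 727.54201241 634.72818548]
```

View pics/top0.png

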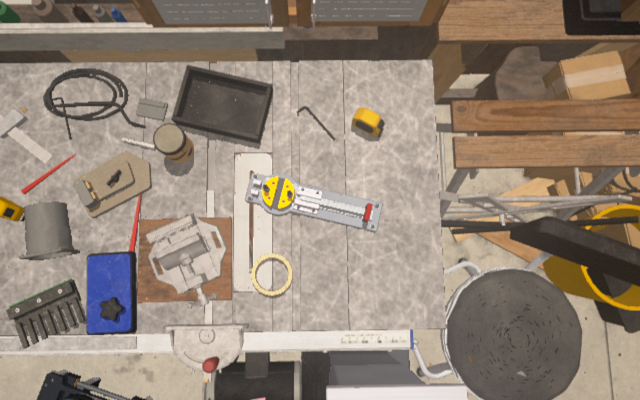

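View pics/scene0.png

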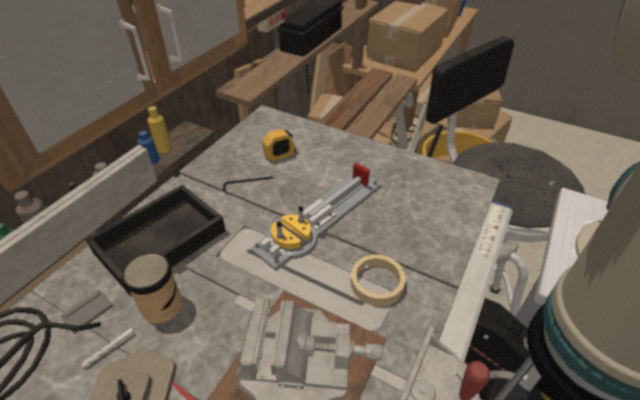

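The top view shows the disc at about (278,194), the red plate at (368,212), the tape roll at (271,274), the tape measure at (367,122) and the hex key at (318,122). Next I'll measure these.

```bash
python3 - <<'E'
from h import *
C=cam('top'); im=C[0]; 
def cen(m,z,a0=15):
    n,l,s,c=cv2.connectedComponentsWithStats(m)
    for i in range(1,n):
        if s[i,4]>a0: print(s[i],c[i].round(1),ray(C,*c[i],z).round(1))
hsv=cv2.cvtColor(im,cv2.COLOR_RGB2HSV)
roi=np.zeros(im.shape[:2],np.uint8); roi[100:310,235:400]=255
print('yellow');cen(cv2.inRange(hsv,(18,150,100),(32,255,255))&roi,30)
print('red');cen((cv2.inRange(hsv,(0,150,80),(8,255,255))|cv2.inRange(hsv,(172,150,80),(180,255,255)))&roi,56)
print('tape',ray(C,271,274,12),'meas',ray(C,367,122,40),'hex',ray(C,318,122,3))
crop=im[160:240,235:395]
cv2.imwrite('pics/crop1.png',cv2.resize(crop,None,fx=5,fy=5,interpolation=cv2.INTER_CUBIC)[:,:,::-1])
E
```

```text
yellow
[353 108  28  27 364] [367.8 118.1] [767.8  49.8  30. ]
[262 177  17  30 267] [270.2 190.6] [595.4 282.4  30. ]
[278 179  16  30 269] [285.7 194.5] [585.7 246.5  30. ]
red
[365 204   7  16  66] [367.6 211.4] [540.5  60.2  56. ]
tape [403.71188969 281.9954287   12.        ] meas [755.1696283   53.24627352  40.        ] hex [767.98135064 168.17267116   3.        ]
```

View pics/crop1.png

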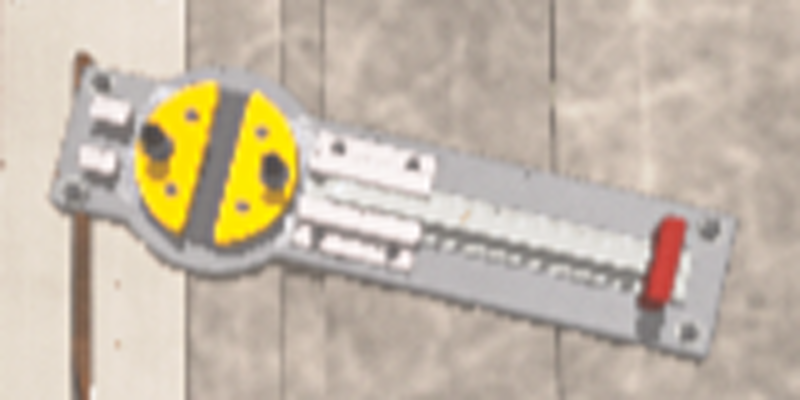

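The crop shows the slot nearly square to the bar. The post caps are at crop (155,138) and (274,168), the red plate is at (663,262), and the base screws are at the four corners.

```bash
python3 - <<'E'
from h import *
C=cam('top'); f=lambda x,y,z: ray(C,235+(x+.5)/5-.5,160+(y+.5)/5-.5,z)
print('end mids',f(86,136,10).round(1),f(700,280,10).round(1))
d=f(86,136,10)-f(700,280,10); print(np.degrees(np.arctan2(d[1],d[0])),np.hypot(*d[:2]))
p=[f(153,132,66),f(273,164,66)]; print('posts',p, (p[0]+p[1])/2)
q=f(232,92,30)-f(200,242,30); print('slot ang',np.degrees(np.arctan2(q[1],q[0])), 'c',(f(232,92,30)+f(200,242,30))/2)
q=p[0]-p[1]; print('post ang',np.degrees(np.arctan2(q[1],q[0])),np.hypot(*q[:2]))
# scene
S=cam('scene'); 
for n,x in (('c',[590,264,30]),('p',p[0]),('p',p[1])): print(n,proj(S,x))
cv2.imwrite('pics/sc1.png',cv2.resize(S[0][150:280,240:400],None,fx=4,fy=4,interpolation=cv2.INTER_CUBIC)[:,:,::-1])
E
```

```text
end mids [608.4 327.4  10. ] [536.1  38.6  10. ]
75.94014594762987 297.78192154864064
posts [array([599.84333416, 290.89768909,  66.        ]), array([584.53920043, 236.87773825,  66.        ])] [592.1912673  263.88771367  66.        ]
slot ang -12.049992864167086 c [589.64939967 264.7171906   30.        ]
post ang 74.1822974594801 56.145984691387305
c [293.23907716 227.62000526]
p [280.13857519 221.76163385]
p [302.48091575 206.47096152]
```

View pics/sc1.png

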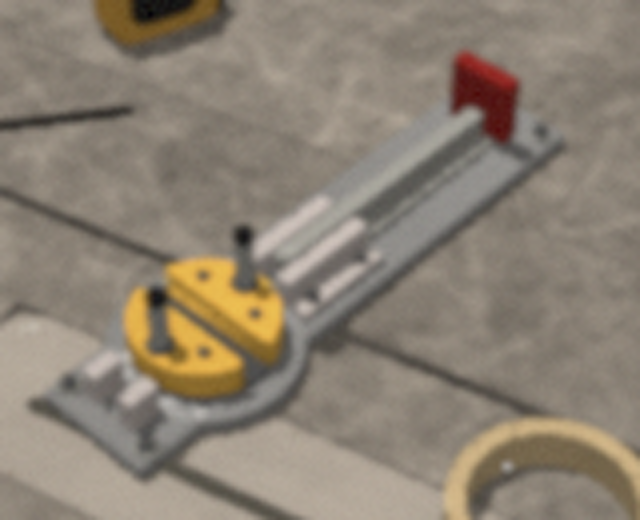

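```bash
cat >> h.py <<'E'
from scipy.spatial.transform import Rotation as Ro
c0=np.array([590.5,264.3]); LA=np.radians(76.)
def L(x,y): return c0+x*np.array([np.cos(LA),np.sin(LA)])+y*np.array([-np.sin(LA),np.cos(LA)])
def delta(xy,z,yaw):
    o=manip.get_obs(); R=Ro.from_euler('xyz',o['eef_rot'],degrees=True)
    d=R.inv().apply(np.r_[xy,z]-o['eef_pos'])/800
    r=(R.inv()*Ro.from_euler('xyz',[180,0,yaw],degrees=True)).as_rotvec(degrees=True)/45
    print('trans',d.round(4),'rot',r.round(3),'pos',o['eef_pos'].round(1),o['eef_rot'].round(1),'t',round(o['time'],2),'F',o['force'].round(1),'w',round(o['width'],2))
E
python3 -m creep '{"translation":[[-0.07,-0.022,0],[-0.14,-0.044,0],[-0.21,-0.065,0],[-0.28,-0.087,0],[-0.35,-0.109,0]],"delta_rot":[[0,0,-0.03],[0,0,-0.06],[0,0,-0.09],[0,0,-0.12],[0,0,-0.12]],"fingers":[1,1,1,1,1]}' 10
python3 -c "
from h import *
delta(L(-28,-24),130,166)"
```

```text
time: 0.88
eef_pos: [428.3, 365.0, 205.5]
eef_rot: [180.0, 0.0, 165.9]
force: [0.4, -0.2, 0.0]
width: 0.505
gripper_force: 0.0
trans [-0.2574 -0.1076  0.0944] rot [ 0.001  0.    -0.003] pos [428.3 365.  205.5] [180.    0.  165.9] t 0.88 F [ 0.4 -0.2  0. ] w 0.5
```

```bash
python3 -m creep '{"translation":[[-0.07,-0.03,0],[-0.14,-0.06,0.02],[-0.21,-0.09,0.06],[-0.258,-0.108,0.09],[-0.258,-0.108,0.094]],"delta_rot":[[0,0,0],[0,0,0],[0,0,0],[0,0,0],[0,0,0]],"fingers":[1,1,1,1,1]}' 10
python3 -c "
from h import *
delta(L(-28,-24),42,166)
C=cam('wrist')
for n,p in (('P1',np.r_[L(-28,0),66]),('P0',np.r_[L(28,0),66]),('c',np.r_[L(0,0),30])): print(n,proj(C,p))
cv2.imwrite('pics/w1.png',C[0][:,:,::-1])"
```

```text
time: 1.5
eef_pos: [607.2, 229.2, 127.1]
eef_rot: [-179.9, -0.2, 165.6]
force: [-0.9, 0.1, 0.3]
width: 0.009
gripper_force: 0.0
trans [0.0006 0.0028 0.1064] rot [-0.003 -0.004 -0.008] pos [607.2 229.2 127.1] [-179.9   -0.2  165.6] t 1.5 F [-0.9  0.1  0.3] w 0.01
P1 [323.42918241 181.67878735]
P0 [397.18745032 181.27631895]
c [355.4189062  174.43212557]
```

View pics/w1.png

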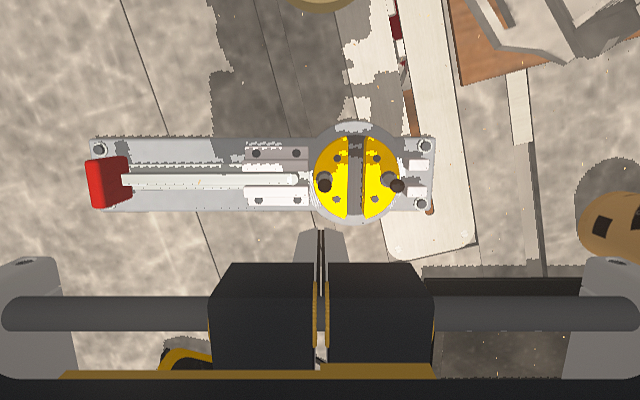

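The wrist view shows the post caps at (325,185) and (397,185), 1–4 px from prediction. The slot is upright at column 356 and square to the bar, and the bar's nose is at (297,179). I'll descend beside the guide-side post.

```bash
python3 -m creep '{"translation":[[0,0.003,0.04],[0,0.003,0.08],[0,0.003,0.107],[0,0.003,0.107],[0.003,0.003,0.107]],"delta_rot":[[0,0,-0.008],[0,0,-0.008],[0,0,-0.008],[0,0,-0.008],[0,0,-0.008]],"fingers":[1,1,1,1,1]}' 10
python3 -c "
from h import *
delta(L(-28,-14),42,166)"
```

```text
time: 2.17
eef_pos: [604.8, 236.0, 46.3]
eef_rot: [179.9, 0.1, 166.3]
force: [-0.3, -0.1, 0.0]
width: 0.005
gripper_force: 0.0
trans [ 0.0084 -0.0049  0.0053] rot [0.002 0.003 0.006] pos [604.8 236.   46.3] [1.799e+02 1.000e-01 1.663e+02] t 2.17 F [-0.3 -0.1  0. ] w 0.0
```

```bash
python3 -m creep '{"translation":[[0,0,0],[0,0,0]],"delta_rot":[[0,0,0],[0,0,0]],"fingers":[1,1]}' 10
python3 -c "
from h import *
delta(L(-28,-14),42,166)"
```

```text
time: 2.42
eef_pos: [604.8, 235.3, 45.8]
eef_rot: [179.9, 0.1, 166.2]
force: [-0.6, 0.2, -0.1]
width: 0.007
gripper_force: 0.0
trans [ 0.0086 -0.0041  0.0048] rot [0.001 0.002 0.005] pos [604.8 235.3  45.8] [1.799e+02 1.000e-01 1.662e+02] t 2.42 F [-0.6  0.2 -0.1] w 0.01
```

```bash
python3 -m creep '{"translation":[[0.0143,-0.0064,0.004],[0.0203,-0.0078,0.004],[0.0264,-0.0083,0.004],[0.0325,-0.0077,0.004],[0.0385,-0.0063,0.004]],"delta_rot":[[0,0,0.2],[0,0,0.4],[0,0,0.6],[0,0,0.8],[0,0,1]],"fingers":[1,1,1,1,1]}' 10
python3 -m creep '{"translation":[[0,0,0]],"delta_rot":[[0,0,0]],"fingers":[1]}' 10
python3 -c "
from h import *
d=[np.cos(np.pi/4),np.sin(np.pi/4)]
delta(L(-29.7,9.9),42,121)
for a in (54,63,72,81,90):
  r=np.radians(a);x,y=-14*np.cos(r)+28*np.sin(r),-14*np.sin(r)-28*np.cos(r)
  print(a);delta(L(y,x),42,166-a)"
```

```text
time: 3.05
eef_pos: [576.6, 237.1, 43.0]
eef_rot: [179.6, 0.2, 120.9]
force: [5.0, -1.2, 0.2]
width: 0.004
gripper_force: 2.1
time: 3.18
eef_pos: [575.8, 237.6, 42.9]
eef_rot: [179.7, 0.1, 121.3]
force: [3.0, -1.4, 2.0]
width: 0.006
gripper_force: 1.6
trans [ 0.0017 -0.0021  0.0011] rot [0.007 0.003 0.008] pos [575.8 237.6  42.9] [1.797e+02 1.000e-01 1.213e+02] t 3.17 F [ 3.  -1.4  2. ] w 0.01
54
trans [ 0.0074 -0.0044  0.001 ] rot [0.007 0.002 0.208] pos [575.8 237.6  42.9] [1.797e+02 1.000e-01 1.213e+02] t 3.17 F [ 3.  -1.4  2. ] w 0.01
63
trans [ 0.0134 -0.0057  0.001 ] rot [0.007 0.002 0.408] pos [575.8 237.6  42.9] [1.797e+02 1.000e-01 1.213e+02] t 3.17 F [ 3.  -1.4  2. ] w 0.01
72
trans [ 0.0195 -0.0061  0.001 ] rot [0.007 0.001 0.608] pos [575.8 237.6  42.9] [1.797e+02 1.000e-01 1.213e+02] t 3.17 F [ 3.  -1.4  2. ] w 0.01
81
trans [ 0.0256 -0.0056  0.001 ] rot [0.008 0.001 0.808] pos [575.8 237.6  42.9] [1.797e+02 1.000e-01 1.213e+02] t 3.17 F [ 3.  -1.4  2. ] w 0.01
90
trans [ 0.0316 -0.004   0.001 ] rot [ 0.008 -0.     1.008] pos [575.8 237.6  42.9] [1.797e+02 1.000e-01 1.213e+02] t 3.17 F [ 3.  -1.4  2. ] w 0.01
```

```bash
python3 -m creep '{"translation":[[0.0074,-0.0044,0],[0.0134,-0.0057,0],[0.0195,-0.0061,0],[0.0256,-0.0056,0],[0.03,-0.0045,0]],"delta_rot":[[0,0,0.2],[0,0,0.4],[0,0,0.6],[0,0,0.8],[0,0,0.97]],"fingers":[1,1,1,1,1]}' 10
python3 -m creep '{"translation":[[0,0,0],[0,0,0]],"delta_rot":[[0,0,0],[0,0,0]],"fingers":[1,1]}' 10
python3 -m creep '{"translation":[[-0.02,0,0],[-0.06,0,-0.03],[-0.13,0,-0.08],[-0.2,0,-0.13],[-0.25,0,-0.13]],"delta_rot":[[0,0,0],[0,0,0],[0,0,0],[0,0,0],[0,0,0]],"fingers":[1,1,1,1,1]}' 10
python3 -c "
from h import *
C=cam('top'); cv2.imwrite('pics/t2.png',cv2.resize(C[0][160:240,235:395],None,fx=5,fy=5,interpolation=cv2.INTER_CUBIC)[:,:,::-1])
delta(L(-250,0),150,76)
W=cam('wrist');cv2.imwrite('pics/w2.png',W[0][:,:,::-1])
hsv=cv2.cvtColor(C[0],cv2.COLOR_RGB2HSV); m=cv2.inRange(hsv,(18,150,100),(32,255,255)); m[:160]=0;m[240:]=0;m[:,:240]=0;m[:,320:]=0
n,l,s,c=cv2.connectedComponentsWithStats(m); P=[ray(C,*c[i],30) for i in range(1,n) if s[i,4]>80]; print(P)
q=P[1]-P[0]; print('disc', np.degrees(np.arctan2(q[1],q[0]))-90-76)"
```

```text
time: 3.8
eef_pos: [557.6, 254.8, 41.8]
eef_rot: [180.0, 0.1, 77.5]
force: [0.5, -2.9, 2.6]
width: 0.006
gripper_force: 1.6
time: 4.05
eef_pos: [557.2, 255.4, 41.5]
eef_rot: [-180.0, 0.1, 77.8]
force: [0.3, -3.9, 2.1]
width: 0.006
gripper_force: 1.4
time: 4.68
eef_pos: [515.2, 59.2, 147.8]
eef_rot: [179.8, -0.1, 77.7]
force: [0.3, 0.5, 0.0]
width: 0.003
gripper_force: 0.0
trans [-0.0344  0.0294 -0.0028] rot [0.003 0.006 0.034] pos [513.   53.7 147.5] [179.9   0.3  77.5] t 4.72 F [-1.7 -3.4  0. ] w 0.01
[array([609.94756377, 261.28749364,  30.        ]), array([572.62121463, 266.88927388,  30.        ])]
disc 5.464989196421328
```

View pics/t2.png

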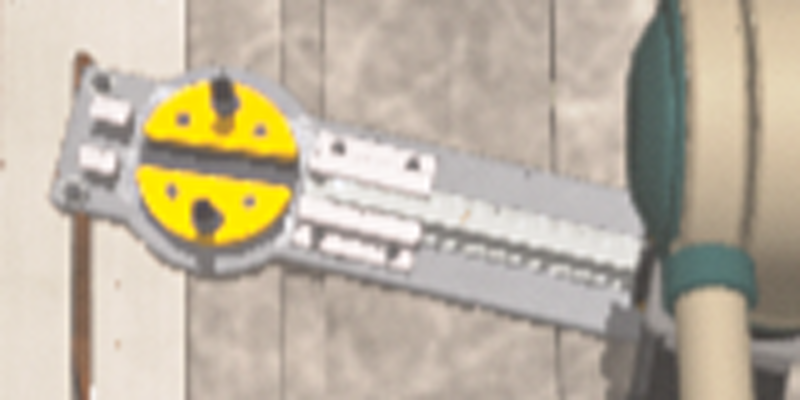

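The slot now lies about 5° short of the bar line, running from (145,152) to (298,172) in the crop. The bar hasn't moved. I'll give the same post a small further nudge.

```bash
python3 -c "
from h import *
manip.read_camera('top')
delta(L(-32,29),42,76)"
```

```text
trans [2.324e-01 2.000e-04 1.302e-01] rot [ 0.    -0.001  0.031] pos [513.8  58.8 146. ] [ 1.80e+02 -1.00e-01  7.74e+01] t 4.83 F [ 0.1 -0.1  0.4] w 0.0
```

```bash
python3 -m creep '{"translation":[[0.07,0,0],[0.14,0,0],[0.21,0,0.06],[0.232,0,0.12],[0.232,0,0.13]],"delta_rot":[[0,0,0.03],[0,0,0.03],[0,0,0.03],[0,0,0.03],[0,0,0.03]],"fingers":[1,1,1,1,1]}' 10
python3 -m creep '{"translation":[[0,0,0],[0,0,0]],"delta_rot":[[0,0,0],[0,0,0]],"fingers":[1,1]}' 10
python3 -c "
from h import *
delta(L(-14.2,29),42,76)"
```

```text
time: 5.45
eef_pos: [550.5, 243.6, 36.7]
eef_rot: [-179.5, 0.2, 76.5]
force: [0.0, 0.2, -0.5]
width: 0.0
gripper_force: 0.0
time: 5.7
eef_pos: [555.8, 241.6, 43.4]
eef_rot: [179.8, -0.1, 76.2]
force: [0.4, -0.1, -0.6]
width: 0.008
gripper_force: 0.0
trans [ 0.0202 -0.0009  0.0018] rot [ 0.003 -0.002  0.004] pos [555.8 241.6  43.4] [ 1.798e+02 -1.000e-01  7.620e+01] t 5.7 F [ 0.4 -0.1 -0.6] w 0.01
```

```bash
python3 -m creep '{"translation":[[0.01,0,0],[0.016,0,0],[0.019,0,0],[0.021,0,0],[0.021,0,0]],"delta_rot":[[0,0,0],[0,0,0],[0,0,0],[0,0,0],[0,0,0]],"fingers":[1,1,1,1,1]}' 10
python3 -c "
from h import *
delta(L(-14.2,29),42,76)"
```

```text
time: 6.32
eef_pos: [558.4, 258.0, 41.5]
eef_rot: [-180.0, 0.0, 76.2]
force: [-0.2, -2.7, 2.8]
width: 0.008
gripper_force: 1.4
trans [-0.0005  0.0008 -0.0006] rot [-0.     0.001  0.005] pos [558.4 258.   41.5] [-180.     0.    76.2] t 6.33 F [-0.2 -2.7  2.8] w 0.01
```

```bash
python3 -m creep '{"translation":[[-0.02,0,0],[-0.06,0,-0.05],[-0.13,0.02,-0.1],[-0.2,0.036,-0.1],[-0.27,0.036,-0.1]],"delta_rot":[[0,0,0],[0,0,0],[0,0,0],[0,0,0],[0,0,0]],"fingers":[1,1,1,1,1]}' 10
python3 -m creep '{"translation":[[-0.04,0,0],[-0.04,0,0],[-0.04,0,0]],"delta_rot":[[0,0,0],[0,0,0],[0,0,0]],"fingers":[1,1,1]}' 10
python3 -c "
from h import *
C=cam('top')
hsv=cv2.cvtColor(C[0],cv2.COLOR_RGB2HSV); m=cv2.inRange(hsv,(18,150,100),(32,255,255)); m[:160]=0;m[240:]=0;m[:,:240]=0;m[:,320:]=0
n,l,s,c=cv2.connectedComponentsWithStats(m); P=[ray(C,*c[i],30) for i in range(1,n) if s[i,4]>80]
q=P[1]-P[0]; print('disc', np.degrees(np.arctan2(q[1],q[0]))-90-76)
delta(L(-250,0),38,76)
W=cam('wrist');cv2.imwrite('pics/w3.png',W[0][:,:,::-1])"
```

```text
time: 6.95
eef_pos: [535.9, 39.5, 122.2]
eef_rot: [179.8, -0.1, 76.2]
force: [0.6, -0.8, 0.6]
width: 0.005
gripper_force: 0.0
time: 7.32
eef_pos: [527.5, 11.0, 121.3]
eef_rot: [180.0, -0.1, 76.2]
force: [-0.1, 0.8, -0.3]
width: 0.006
gripper_force: 0.0
disc 0.7300849523364548
trans [ 0.0131 -0.0002  0.1042] rot [ 0.    -0.001  0.006] pos [527.6  11.4 121.4] [ 1.80e+02 -1.00e-01  7.63e+01] t 7.38 F [-0.1  0.5 -0.3] w 0.01
```

View pics/w3.png

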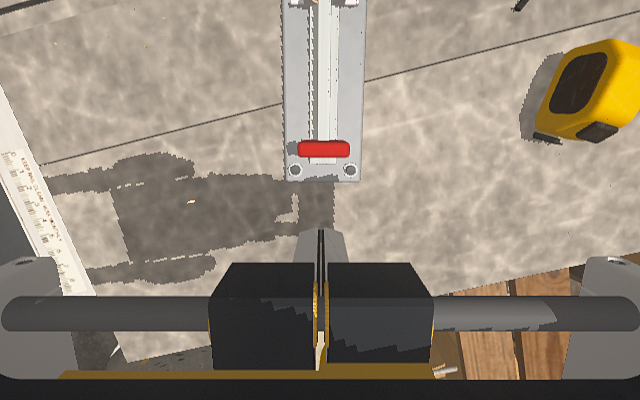

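The disc is in line to within 1°. The red plate is at (324,149) and the fingers at column 321, so the fingers are behind the plate and about 2 mm off laterally. I'll descend and push.

```bash
python3 -m creep '{"translation":[[0,0.002,0.06],[0,0.002,0.11],[0,0.002,0.122],[0.01,0.002,0.122],[0.02,0.002,0.122]],"delta_rot":[[0,0,0.006],[0,0,0.006],[0,0,0.006],[0,0,0.006],[0,0,0.006]],"fingers":[1,1,1,1,1]}' 10
python3 -m creep '{"translation":[[0.01,0,0],[0.02,0,0],[0.03,0,0],[0.04,0,0],[0.05,0,0]],"delta_rot":[[0,0,0],[0,0,0],[0,0,0],[0,0,0],[0,0,0]],"fingers":[1,1,1,1,1]}' 10
python3 -c "
from h import *
delta(L(-120,0),24,76)"
```

```text
time: 8.05
eef_pos: [534.6, 26.5, 25.3]
eef_rot: [179.8, -0.0, 76.0]
force: [0.5, 0.5, 0.4]
width: 0.007
gripper_force: 0.0
time: 8.68
eef_pos: [542.8, 64.5, 24.1]
eef_rot: [180.0, 0.0, 76.0]
force: [-1.3, -4.0, 4.0]
width: 0.004
gripper_force: 2.0
trans [ 0.1067 -0.0026  0.    ] rot [ 0.     0.001 -0.001] pos [542.8  64.5  24.1] [180.   0.  76.] t 8.68 F [-1.3 -4.   4. ] w 0.0
```

```bash
python3 -m creep '{"translation":[[0.01,0,0],[0.02,0,0],[0.03,0,0],[0.04,0,0],[0.05,0,0]],"delta_rot":[[0,0,0],[0,0,0],[0,0,0],[0,0,0],[0,0,0]],"fingers":[1,1,1,1,1]}' 10
python3 -c "
from h import *
delta(L(-120,0),24,76)"
```

```text
time: 9.3
eef_pos: [552.3, 103.9, 23.8]
eef_rot: [-180.0, -0.0, 76.0]
force: [0.0, -3.5, 3.0]
width: 0.008
gripper_force: 2.0
trans [ 0.0561 -0.0022 -0.0002] rot [-0.    -0.    -0.001] pos [552.3 103.9  23.8] [-180.   -0.   76.] t 9.3 F [ 0.  -3.5  3. ] w 0.01
```

```bash
python3 -m creep '{"translation":[[0.01,0,0],[0.02,0,0],[0.03,0,0],[0.04,0,0],[0.048,0,0]],"delta_rot":[[0,0,0],[0,0,0],[0,0,0],[0,0,0],[0,0,0]],"fingers":[1,1,1,1,1]}' 10
python3 -m creep '{"translation":[[0.003,0,0],[0.006,0,0],[0.008,0,0],[0.009,0,0]],"delta_rot":[[0,0,0],[0,0,0],[0,0,0],[0,0,0]],"fingers":[1,1,1,1]}' 10
python3 -c "
from h import *
delta(L(-120,0),24,76)"
```

```text
time: 9.93
eef_pos: [561.7, 141.1, 23.9]
eef_rot: [-180.0, -0.0, 76.0]
force: [-1.0, -3.8, 2.7]
width: 0.004
gripper_force: 2.0
time: 10.42
eef_pos: [563.1, 146.8, 23.9]
eef_rot: [-180.0, 0.1, 76.0]
force: [-1.5, -6.7, 4.0]
width: 0.006
gripper_force: 3.5
trans [ 0.0008 -0.0023 -0.0002] rot [-0.     0.002 -0.   ] pos [563.1 146.8  23.9] [-1.8e+02  1.0e-01  7.6e+01] t 10.43 F [-1.5 -6.7  4. ] w 0.01
```

```bash
python3 -m creep '{"translation":[[0.002,0,0],[0.004,0,0],[0.005,0,0],[0.005,0,0]],"delta_rot":[[0,0,0],[0,0,0],[0,0,0],[0,0,0]],"fingers":[1,1,1,1]}' 10
python3 -c "
from h import *
delta(L(-120,0),24,76)"
```

```text
time: 10.92
eef_pos: [563.0, 146.8, 23.9]
eef_rot: [-179.9, 0.5, 76.1]
force: [-3.5, -15.0, 6.1]
width: 0.007
gripper_force: 8.0
trans [ 0.0009 -0.0022 -0.0001] rot [-0.001  0.011  0.002] pos [563.  146.8  23.9] [-179.9    0.5   76.1] t 10.93 F [ -3.5 -15.    6.1] w 0.01
```

The bar has hit a firm stop: 15 N with no further movement. I'll back off, rise and check.

```bash
python3 -m creep '{"translation":[[-0.01,0,0],[-0.04,0,0],[-0.07,0,-0.03],[-0.12,0.03,-0.1],[-0.17,0.08,-0.15]],"delta_rot":[[0,0,0],[0,0,0],[0,0,0],[0,0,0],[0,0,0]],"fingers":[1,1,1,1,1]}' 10
python3 -m creep '{"translation":[[0,0,0],[0,0,0]],"delta_rot":[[0,0,0],[0,0,0]],"fingers":[1,1]}' 10
python3 -c "
from h import *
C=cam('top'); cv2.imwrite('pics/t4.png',cv2.resize(C[0][160:240,235:395],None,fx=5,fy=5,interpolation=cv2.INTER_CUBIC)[:,:,::-1])
delta(L(-120,0),24,76)"
```

```text
time: 11.55
eef_pos: [587.2, 16.4, 135.3]
eef_rot: [179.9, -0.2, 76.0]
force: [1.4, -0.1, 0.9]
width: 0.004
gripper_force: 0.0
time: 11.8
eef_pos: [586.2, 16.5, 132.9]
eef_rot: [-179.9, -0.1, 75.9]
force: [0.3, 0.3, -0.4]
width: 0.009
gripper_force: 0.0
trans [ 0.1514 -0.0684  0.1358] rot [-0.004 -0.002 -0.001] pos [585.5  16.9 132.4] [-1.798e+02 -1.000e-01  7.600e+01] t 11.85 F [-0.5 -0.5 -0.5] w 0.0
```

View pics/t4.png

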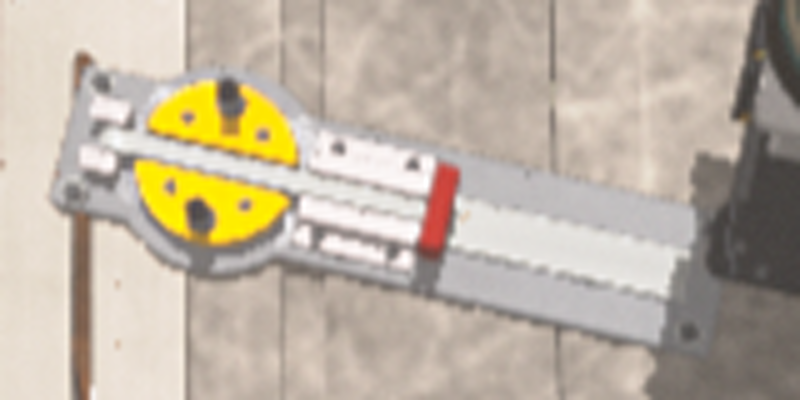

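The bar runs through the slot with its nose between the keeper cheeks at (110,140). The plate is against the guide at (440,210), and the robot is clear.

```bash
python3 -c "
from bench import manip
print(manip.close_job())"
```

```text
the job is handed in; nothing more can be done
None
```

The shaft lock is locked: the last top view shows the bar through the slot with its nose in the keeper and its plate against the guide. I handed the job in at about 12 s, and the hand-in returned no verdict.

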